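# Sort the edgebander's mixed stack onto the matching piles

### The arm

A 6-joint arm with a two-finger parallel gripper is mounted at the origin on the work surface. World frame = base frame: x ahead of the robot, y to its left, z up, the work surface at z = 0. Lengths are in mm, angles in rad, forces in N, time in s.
With the tool pointing down it reaches from about 400 to 825 mm from the base axis. Payload 7 kg.
Tool frame: the origin (TCP) lies at the very end of the fingers, on their centre line; the grasp point (between the pads) lies 19 mm behind it; z points along the fingers, y is the line along which they close (so a half turn about z gives the same grasp; the last joint's range is limited). The gripper opens to 88 mm and grips with 3 to 60 N. Pads are 19 mm wide; open, the fingers measure 130 mm over their backs; the gripper's body (78 mm by 193 mm) begins 47 mm behind the grasp point.
Start: joints at [1.53, 0.359, 0.012, 0, -1.224, -0.288], TCP at [217.971, 638.815, 226.561] pointing down, gripper open.
Joint ranges: [-3.07, 3.07], [-1.43, 2.12], [-1.02, 1.25], [-3.03, 1.67], [-3.05, -0], [-3.03, 3.03]. Speed limits (rad/s): [2.39, 2.39, 3.01, 3.14, 3.14, 3.14].

### API

Orientations are given as a unit quaternion [x, y, z, w].
In Python, from plant import bot gives the robot as it stands. Calls block until the motion is done:
- bot.move_ptp(position, orientation): joint-space move of the TCP to a pose.
- bot.line_to(position, velocity=150, ori=None): straight line of the TCP; ori=None keeps the orientation; velocity is the mean speed in mm/s.
- bot.move_joints(angles): joint-space move.
- bot.move_gripper(opening, force=None): finger opening in mm; force is the grip in N (None keeps the last); returns when the fingers have stopped.
- bot.pause(seconds).
- bot.solve_ik(position, orientation): joint angles nearest the present ones, or None.
- bot.read_state(): the state.
- bot.camera(name): name is "scene" or "top" or "wrist"; returns the picture (420x560x3 uint8, red, green, blue); there is no depth.
- bot.get_calibration(name): a dict with "fx", "fy", "cx", "cy" (pixels), "distortion" ([k1, k2, p1, p2, k3] as OpenCV has them; the pictures are not rectified), "view" (4x4, takes a point from world to camera coordinates); the wrist camera has in their place "T_tool_cam" (4x4, takes a point from camera to tool coordinates, whose origin is the TCP and whose axes are the flange's). Camera axes: x right, y up, looking along -z (the intrinsics and any distortion apply to the point x, -y, -z); pixel columns grow to the right and rows downward; lengths in mm; the calibration is good to about 2 mm. A picture is of the moment at which its call begins: read the wrist's pose just before it. get_calibration takes no time and is no camera call.
A pose or a line that the arm cannot do raises bot.Unreachable and nothing moves.
- bot.close_job(): hands the job in; it is judged then, once.
The state is a dict: "t": time; "joint_pos": joint angles; "qvel": joint speeds; "tau": joint torques, N m; "tcp_pos": TCP position; "eef_rot": TCP orientation; "contact_force": force on the tool from outside, world axes, zero at the start; "moment": the same for the moment, N m; "width": finger opening in mm; "finger_force": force on a finger pad.
Only numpy, scipy, OpenCV 4.12 (cv2) and the standard library are available. Lean on these libraries where they do the work, as an engineer would, in place of code of your own. Each camera call takes 0.05 s, during which the arm holds its last target. There are 200 camera calls.

### The job

Take apart the mixed stack of four freshly edge-banded boards and lay each board flat on top of the pile of its own kind (same shape and size), centred on it and in line with it. Do not shift the piles, the glue bottle or the tape measure.

Things in the scene. Friction and masses are not known exactly. Their poses are not given: they have to be found in the camera images.
- part_clipped: clipped-corner block: loose white melamine board, 18 mm thick, pale banded edges, 110 mm long (x), 44 mm wide (y); all four corners cut off at 45 degrees by 12 mm, one small dark bolt hole in the middle. Starts as the top of the mixed stack, roughly centred in it. Origin: centre of its underside, x along its length, z up. The same after a half turn about z.
- part_rounded: round-ended rail: loose white melamine board, 18 mm thick, pale banded edges, 150 mm long (x), 52 mm wide (y); both ends half-round (straight edges only for the middle 98 mm). Starts as third from the bottom of the mixed stack, roughly centred in it. Origin: centre of its underside, x along its length, z up. The same after a half turn about z.
- part_bored: rail with two holes: loose white melamine board, 18 mm thick, pale banded edges, 190 mm long (x), 60 mm wide (y); rectangular, two 35 mm round holes right through it on its centre line, 68 mm either side of the middle. Starts as second from the bottom of the mixed stack, roughly centred in it. Origin: centre of its underside, x along its length, z up. The same after a half turn about z.
- part_long: long strip: loose white melamine board, 18 mm thick, pale banded edges, 240 mm long (x), 68 mm wide (y); rectangular, four small dark screw holes near the ends. Starts as the bottom of the mixed stack, lying on the bench, roughly centred in it. Origin: centre of its underside, x along its length, z up. The same after a half turn about z.
- pile_long: pile of 3 boards of the same kind as the long strip (240 mm long (x), 68 mm wide (y)), squared up, lying on the bench. The flat top of the pile is 54 mm above its origin. Origin: on the bench under the middle of the pile, x along the boards' length, z up. The pile is one loose body of 0.6 kg and slides if pushed.
- pile_bored: pile of 4 boards of the same kind as the rail with two holes (190 mm long (x), 60 mm wide (y)), squared up, lying on the bench. The flat top of the pile is 72 mm above its origin. Origin: on the bench under the middle of the pile, x along the boards' length, z up. The pile is one loose body of 0.52 kg and slides if pushed.
- pile_rounded: pile of 3 boards of the same kind as the round-ended rail (150 mm long (x), 52 mm wide (y)), squared up, lying on the bench. The flat top of the pile is 54 mm above its origin. Origin: on the bench under the middle of the pile, x along the boards' length, z up. The pile is one loose body of 0.27 kg and slides if pushed.
- pile_clipped: pile of 4 boards of the same kind as the clipped-corner block (110 mm long (x), 44 mm wide (y)), squared up, lying on the bench. The flat top of the pile is 72 mm above its origin. Origin: on the bench under the middle of the pile, x along the boards' length, z up. The pile is one loose body of 0.24 kg and slides if pushed.
- glue_bottle: bystander: white glue bottle with paper label, 54 mm across, 120 mm tall, standing. Origin: centre of its underside, z up.
- tape_measure: bystander: black tape measure with steel discs on its sides, about 76 x 34 x 66 mm high, standing. Origin: centre of its underside, z up.
Things that resemble listed ones, but are neither listed nor needed, are in the scene too. Leave any yellow look-alike of the part_rounded alone. What is shaped like the part_clipped but orange is not meant.

How it is judged (in metres and radians):
At the end, for the whole second after the job is handed in: Each board lies flat and at rest on its own kind's pile: centre within 10 mm of the pile's centre, underside within 4 mm of the pile's top, length within 0.14 rad of the pile's (either way round), tilt under 0.05 rad; no pile tilted or moved more than 25 mm (horizontal distance between part_long and pile_long below 0.01 m and z of part_long in the frame of pile_long between 0.05 and 0.058 m and angle between the x axis of part_long and the x axis of pile_long, either way round below 0.14 rad and angle between each of part_long, pile_long, part_bored, pile_bored, part_rounded, pile_rounded, part_clipped, pile_clipped's own z axis and vertical below 0.05 rad and linear speed of each of part_long, part_bored, part_rounded, part_clipped below 0.02 m/s and angular speed of each of part_long, part_bored, part_rounded, part_clipped below 0.1 rad/s and distance of each of pile_long, pile_bored, pile_rounded, pile_clipped from where it was at the start of the episode below 0.025 m and horizontal distance between part_bored and pile_bored below 0.01 m and z of part_bored in the frame of pile_bored between 0.068 and 0.076 m and angle between the x axis of part_bored and the x axis of pile_bored, either way round below 0.14 rad and horizontal distance between part_rounded and pile_rounded below 0.01 m and z of part_rounded in the frame of pile_rounded between 0.05 and 0.058 m and angle between the x axis of part_rounded and the x axis of pile_rounded, either way round below 0.14 rad and horizontal distance between part_clipped and pile_clipped below 0.01 m and z of part_clipped in the frame of pile_clipped between 0.068 and 0.076 m and angle between the x axis of part_clipped and the x axis of pile_clipped, either way round below 0.14 rad); the robot touches nothing.
It fails at once if a pile is shifted by more than 25 mm (distance of any of pile_long, pile_bored, pile_rounded, pile_clipped from where it was at the start of the episode above 0.025 m).
It fails at once if the glue bottle is moved more than 25 mm (distance of glue_bottle from where it was at the start of the episode above 0.025 m).
It fails at once if the tape measure is moved more than 25 mm (distance of tape_measure from where it was at the start of the episode above 0.025 m).
It also fails if it takes over 112 s, if anything falls off the work surface, if the arm or the gripper's body presses on something with over 40 N, if the wrist force passes 120 N, or if a joint passes its speed limit or range.

## Working session

There is one attempt and no reset: what is moved stays moved. The work goes in short steps, each a Python script; the robot and the scene stay as the last script left them, time stands still between calls to the robot, and variables do not carry over. Pictures are saved under pics/ and viewed, at most 14 in all, crops included, and the job is handed in when it is done.

```bash
mkdir -p pics; ls; python3 - <<'E'
from plant import bot
import cv2
for n in("top","scene"):
    im=bot.camera(n); cv2.imwrite(f"pics/{n}0.png",im[:,:,::-1])
    print(n,bot.get_calibration(n))
print(bot.get_calibration("wrist")); print(bot.read_state())
E
```

```text
pics
top {'fx': 440.9381953203873, 'fy': 440.9381953203873, 'cx': 273.26007440214954, 'cy': 210.8040874971669, 'distortion': array([-0.04917718,  0.        ,  0.        ,  0.        ,  0.        ]), 'view': array([[-1.46535949e-02, -9.99887536e-01,  3.19167305e-03,
         1.05497870e+02],
       [ 9.84816012e-01, -1.38803512e-02,  1.73045539e-01,
        -5.62560361e+02],
       [-1.72981776e-01,  5.67894996e-03,  9.84908653e-01,
        -1.08654555e+03],
       [ 0.00000000e+00,  0.00000000e+00,  0.00000000e+00,
         1.00000000e+00]])}
scene {'fx': 425.37038657166136, 'fy': 425.37038657166136, 'cx': 277.9023703461579, 'cy': 210.26600364350512, 'distortion': array([-0.10419835,  0.        ,  0.        ,  0.        ,  0.        ]), 'view': array([[ 5.02308484e-01,  8.64688491e-01,  2.68630945e-05,
        -3.70110495e+02],
       [-7.40643749e-01,  4.30233290e-01,  5.16087350e-01,
         3.60943303e+02],
       [ 4.46243235e-01, -2.59254950e-01,  8.56535957e-01,
        -1.48787457e+03],
       [ 0.00000000e+00,  0.00000000e+00,  0.00000000e+00,
         1.00000000e+00]])}
{'f
[... 526 characters left out ...]
000000e+00]])}
{'t': 0.1, 'joint_pos': array([ 1.53009623e+00,  3.59326681e-01,  1.11893396e-02, -3.07715646e-04,
       -1.22412258e+00, -2.88081212e-01]), 'qvel': array([-0.00035702, -0.0028467 ,  0.00242358,  0.00131146, -0.00033611,
       -0.00023839]), 'tau': array([-1.51593900e-03, -5.84161305e+01,  2.93755174e+01,  7.01574057e+00,
        1.02307118e-02, -5.73067268e-05]), 'tcp_pos': array([217.84793434, 638.42885855, 225.72606533]), 'eef_rot': array([ 9.86509410e-01, -1.63702862e-01, -5.32754471e-05,  7.44052737e-04]), 'contact_force': array([ 0.74394221,  0.4292694 , -0.21202904]), 'moment': array([0.00512806, 0.00341212, 0.01336317]), 'finger_force': 0.0, 'width': 87.439373521273}
```

View pics/top0.png

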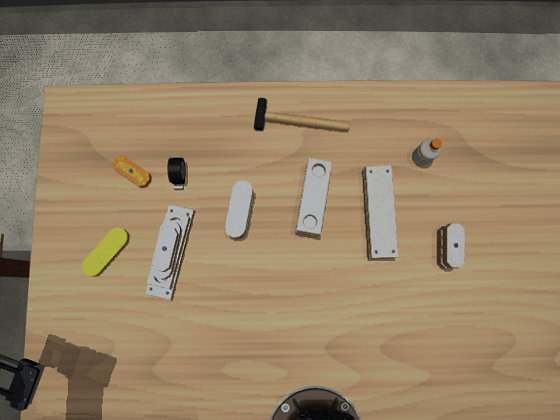

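View pics/scene0.png

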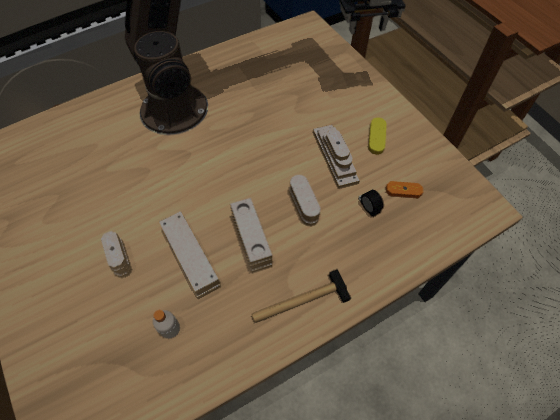

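Candidates in the top view: the white stack with the clipped block on top is at (168,250). The white piles are rounded (239,209), bored (314,197), long (380,212) and clipped (452,245). The yellow rounded board (105,252) and the orange clipped block (131,170) are decoys because of their colour. Next I get rough positions, then a close wrist look at each.

```bash
cat > h.py <<'E'
import numpy as np, cv2, pickle
from plant import bot
from scipy.spatial.transform import Rotation as R
def cam2world(name, st=None):
    c=bot.get_calibration(name)
    if name!="wrist": return c, np.linalg.inv(c["view"])
    T=np.eye(4); T[:3,:3]=R.from_quat(st["eef_rot"]).as_matrix(); T[:3,3]=st["tcp_pos"]
    return c, T@c["T_tool_cam"]
def K(c): return np.array([[c["fx"],0,c["cx"]],[0,c["fy"],c["cy"]],[0,0,1.]])
def unproj(cw,px,z):
    c,T=cw
    n=cv2.undistortPoints(np.array(px,float).reshape(-1,1,2),K(c),np.array(c["distortion"])).reshape(-1,2)
    d=np.c_[n[:,0],-n[:,1],-np.ones(len(n))]@T[:3,:3].T
    return T[:3,3]+d*((z-T[2,3])/d[:,2])[:,None]
def proj(cw,P):
    c,T=cw
    q=(np.asarray(P,float)-T[:3,3])@T[:3,:3]; q=q*[1,-1,-1]
    return cv2.projectPoints(q.reshape(-1,1,3),np.zeros(3),np.zeros(3),K(c),np.array(c["distortion"]))[0].reshape(-1,2)
def quat(yaw):
    """tool down, tool y axis (closing) perpendicular to a board whose x axis is at yaw"""
    x=np.array([np.cos(yaw),np.sin(yaw),0]); z=np.array([0,0,-1.])
    return R.from_matrix(np.c_[x,np.cross(z,x),z]).as_quat()
E
python3 - <<'E'
from h import *
cw=cam2world("top")
for n,p,z in [("stack",[(168,250),(180,208),(160,296)],72),("stackends z18",[(179,208),(160,297)],18),("rounded",[(240,208),(243,181),(236,237)],54),("bored",[(314,197),(319,160),(309,235)],72),("long",[(380,212),(379,167),(382,257)],54),("clipped",[(456,245),(456,224),(456,266)],72),("tape",[(177,172)],50),("glue",[(427,155)],60),("hammer",[(261,114),(348,127)],20)]:
    P=unproj(cw,p,z); print(n,P[:,:2].round().tolist(), np.linalg.norm(P[0,:2]).round())
s=bot.read_state(); print(R.from_quat(s["eef_rot"]).as_matrix().round(2))
for (x,y) in [(480,350)]:
  for yaw in(0,np.pi): print(bot.solve_ik([x,y,250],quat(yaw)))
E
```

```text
stack [[465.0, 361.0], [570.0, 333.0], [352.0, 378.0]] 588.0
stackends z18 [[581.0, 347.0], [349.0, 391.0]] 676.0
rounded [[572.0, 183.0], [643.0, 175.0], [497.0, 193.0]] 600.0
bored [[594.0, -6.0], [691.0, -22.0], [497.0, 9.0]] 594.0
long [[556.0, -177.0], [676.0, -181.0], [441.0, -176.0]] 584.0
clipped [[466.0, -360.0], [519.0, -365.0], [414.0, -356.0]] 589.0
tape [[671.0, 348.0]] 755.0
glue [[705.0, -309.0]] 770.0
hammer [[840.0, 127.0], [800.0, -111.0]] 850.0
[[ 0.95 -0.32 -0.  ]
 [-0.32 -0.95 -0.  ]
 [ 0.    0.   -1.  ]]
[ 0.95879038  0.21220774 -0.137555    0.         -1.22103359  0.61200595]
[ 0.95879038  0.21220774 -0.137555    0.         -1.22103359 -2.5295867 ]
```

```bash
python3 - <<'E'
from h import *
D={}
for n,x,y,yaw in [("stack",465,365,-.2),("rounded",571,184,-.13),("bored",594,-6,-.15),("long",557,-178,-.02),("clipped",466,-360,-.09)]:
    bot.move_ptp([x,y,230],quat(yaw)); bot.pause(.25)
    s=bot.read_state(); im=bot.camera("wrist"); D[n]=(s,im)
    print(n,s["t"],s["tcp_pos"].round(1),s["joint_pos"].round(2))
pickle.dump(D,open("looks.pkl","wb"))
t=[cv2.resize(D[n][1][60:350,100:460,::-1],(396,319)) for n in D if n!="stack"]
cv2.imwrite("pics/piles.png",np.vstack([np.hstack(t[:2]),np.hstack(t[2:])])[:600])
cv2.imwrite("pics/stack.png",cv2.resize(D["stack"][1][40:380,80:480,::-1],(700,595)))
E
```

```text
stack 1.7333 [464.6 365.7 229.8] [ 1.    0.22 -0.17  0.   -1.18  0.37]
rounded 2.8833 [570.7 185.  230. ] [ 0.64  0.23 -0.16 -0.   -1.18  0.8 ]
bored 3.975 [594.1  -5.  230. ] [ 0.32  0.22 -0.17 -0.   -1.18  1.1 ]
long 5.0083 [ 557.4 -177.1  230. ] [ 0.03  0.21 -0.19 -0.   -1.17  1.53]
clipped 6.1333 [ 466.7 -359.2  230. ] [-0.32  0.22 -0.18 -0.   -1.18  1.81]
```

View pics/piles.png

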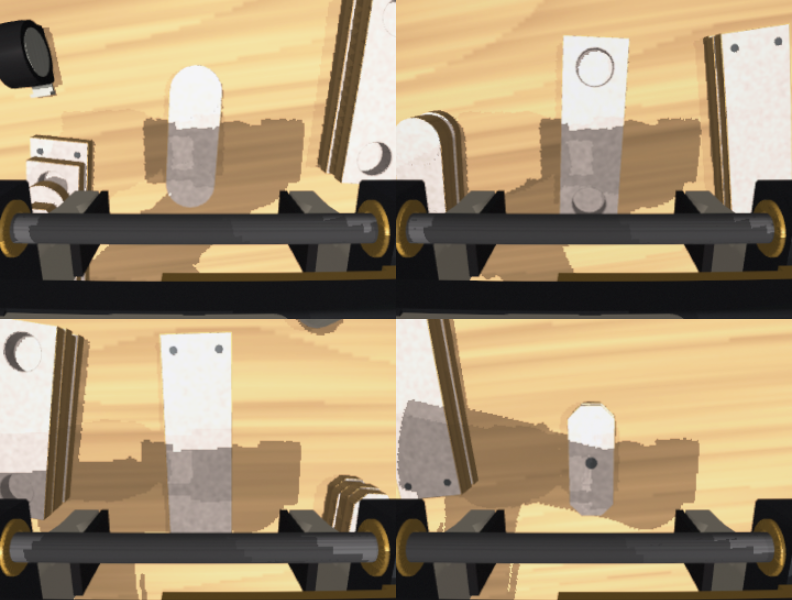

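View pics/stack.png

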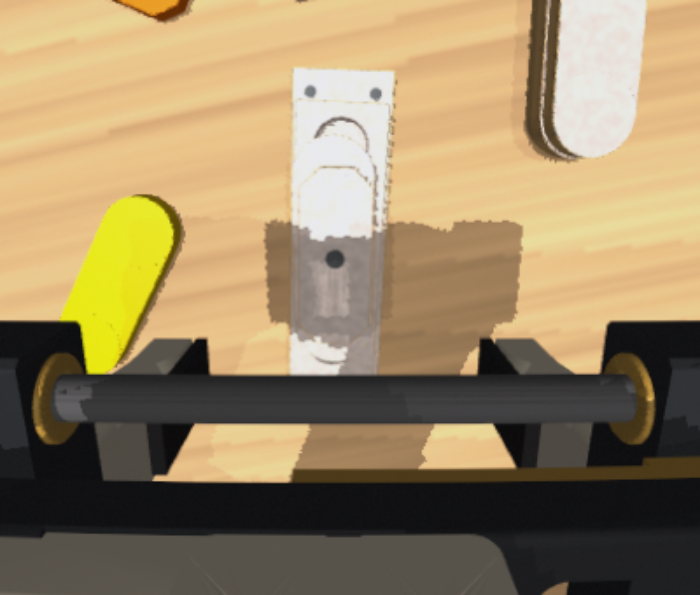

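Wrist crops:
- **Piles:** the rounded pile's ends are at (195,66) and (190,207). The bored pile's far corners are (563,36) and (629,38), with its hole at (594,67). The long pile's far corners are (161,334) and (231,332). The clipped pile's hole is at (591,463).
- **Stack:** the clipped hole is at (335,259), the rounded apex at about (342,134) and the long board's corners at (293,68) and (395,72).

I convert these and check them against the known sizes.

```bash
python3 - <<'E'
from h import *
D=pickle.load(open("looks.pkl","rb"))
def U(n,pts,z,off):
    ox,oy,s=off; p=[((x-ox[0])/s+ox[1],(y-oy[0])/s+oy[1]) for x,y in pts]
    return unproj(cam2world("wrist",D[n][0]),p,z)[:,:2]
r=U("rounded",[(195,66),(190,207),(168,110),(222,110),(168,165),(217,165)],54,((0,100),(0,60),1.1))
yaw=lambda v:np.arctan(v[1]/v[0])
nl=np.linalg.norm
print("rounded c",(r[0]+r[1])/2,"L",nl(r[0]-r[1]),"yaw",yaw(r[0]-r[1]),"W",nl(r[2]-r[3]),nl(r[4]-r[5]),"sideyaw",yaw(r[2]-r[4]),yaw(r[3]-r[5]))
b=U("bored",[(563,36),(629,38),(560,213),(617,213),(594,67)],72,((396,100),(0,60),1.1))
y=(yaw(b[0]-b[2])+yaw(b[1]-b[3]))/2; u=np.array([np.cos(y),np.sin(y)])
print("bored W",nl(b[0]-b[1]),nl(b[2]-b[3]),"yaws",yaw(b[0]-b[2]),yaw(b[1]-b[3]),"c corners",(b[0]+b[1])/2-95*u,"c hole",b[4]-68*u)
l=U("long",[(161,334),(231,332),(162,531),(232,531),(173,350),(219,349)],54,((0,100),(319,60),1.1))
y=(yaw(l[0]-l[2])+yaw(l[1]-l[3]))/2; u=np.array([np.cos(y),np.sin(y)])
print("long W",nl(l[0]-l[1]),nl(l[2]-l[3]),"yaws",yaw(l[0]-l[2]),yaw(l[1]-l[3]),"c",(l[0]+l[1])/2-120*u,"screws from end",nl((l[4]+l[5]-l[0]-l[1])/2),nl(l[4]-l[5]))
c=U("clipped",[(591,463),(593,403),(590,515),(569,440),(615,440),(569,490),(613,490)],72,((396,100),(319,60),1.1))
print("clip c",c[0],(c[1]+c[2])/2,"L",nl(c[1]-c[2]),"W",nl(c[3]-c[4]),"yaw",yaw(c[1]-c[2]),yaw(c[3]-c[5]),yaw(c[4]-c[6]))
o=((0,80),(0,40),1.75)
s=U("stack",[(335,259),(337,167),(334,335)],72,o); print("S clip",s[0],"end",nl(s[1]-s[0]),yaw(s[1]-s[0]))
s=U("stack",[(342,134)],54,o); print("S round apex",s[0])
s=U("stack",[(310,91),(376,94),(293,68),(395,72),(290,370)],18,o); print("S long",s[2:4],"W",nl(s[2]-s[3]),nl(s[0]-s[1]),yaw(s[2]-s[4]), yaw((s[3]-s[2])[::-1]*[1,-1]))
im=D["stack"][1][80:260,220:330]; g=cv2.createCLAHE(4,(4,4)).apply(cv2.cvtColor(im,cv2.COLOR_RGB2GRAY))
cv2.imwrite("pics/stackzoom.png",cv2.resize(g,None,fx=3.3,fy=3.3,interpolation=cv2.INTER_CUBIC))
E
```

```text
rounded c [570.65928971 186.57950181] L 148.8850800317296 yaw -0.16457723018532436 W 54.746277538354235 51.78722284868555 sideyaw -0.14793214136746421 -0.1989328356011309
bored W 60.340157447925236 59.33879387001148 yaws -0.18642486156013002 -0.19245386163103773 c corners [598.37492842  -7.40936093] c hole [598.75407674  -6.7753341 ]
long W 66.70556876791504 76.97345815774082 yaws -0.03713433758698219 0.013497924049637632 c [ 559.70513218 -179.97463874] screws from end 15.0312350414177 44.24823328149553
clip c [ 466.15024879 -360.24762136] [ 467.74742127 -360.82075863] L 112.23556878927307 W 44.47476132606585 yaw -0.11359222472860149 -0.10421897402630086 -0.10946969786086627
S clip [468.37591099 370.27318934] end 55.461903343488316 -0.2241211901566323
S round apex [540.94766897 351.21597455]
S long [[590.40469676 374.53943963]
 [574.48552252 308.43695845]] W 67.99233872801092 44.37209827491214 -0.23263382466021226 -0.23632553483228935
```

View pics/stackzoom.png

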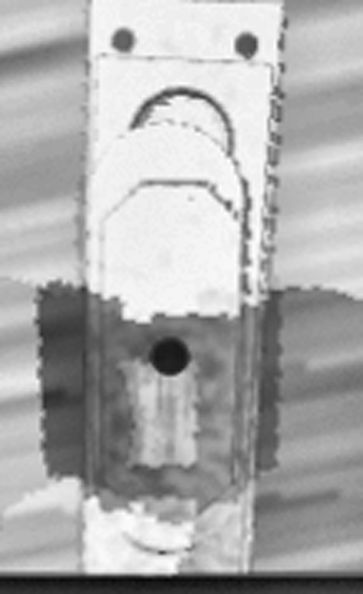

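The zoom shows the white stack unambiguously: clipped block hole at (170,356), rounded apex at (178,122), bored end edge at y≈57–67, long-board screw holes at (123,40) and (246,45). I overlay the fitted outlines to check all of them before moving.

```bash
cat >> h.py <<'E'
def outline(kind,x,y,yaw,z):
    L,W={"long":(240,68),"bored":(190,60),"rounded":(150,52),"clipped":(110,44)}[kind]
    if kind=="rounded":
        a=np.linspace(-np.pi/2,np.pi/2,20); e=np.c_[49+26*np.cos(a),26*np.sin(a)]; p=np.vstack([e,-e])
    elif kind=="clipped":
        p=np.array([(55,10),(43,22),(-43,22),(-55,10),(-55,-10),(-43,-22),(43,-22),(55,-10)])
    else: p=np.array([(L/2,W/2),(-L/2,W/2),(-L/2,-W/2),(L/2,-W/2)])
    c,s=np.cos(yaw),np.sin(yaw); p=p@np.array([[c,s],[-s,c]])+[x,y]
    q=np.r_[p,p[:1]]; q=np.vstack([np.linspace(a,b,15) for a,b in zip(q,q[1:])])
    return np.c_[q,np.full(len(q),z)]
def draw(s,im,items,crop,f=2.,gain=1.0):
    x0,y0,x1,y1=crop; o=cv2.resize(im[y0:y1,x0:x1,::-1],None,fx=f,fy=f,interpolation=cv2.INTER_CUBIC); cw=cam2world("wrist",s)
    for it,col in zip(items,[(0,0,255),(255,0,0),(0,160,0),(255,0,255)]):
        q=(proj(cw,outline(*it))-[x0,y0])*f
        for p in q.astype(int): cv2.circle(o,tuple(p.tolist()),1,col,-1)
    return o
E
python3 - <<'E'
from h import *
D=pickle.load(open("looks.pkl","rb"))
C=(200,60,360,260)
t=[draw(*D[n],[it],C,1.6) for n,it in [("rounded",("rounded",570.7,186.6,-.165,54)),("bored",("bored",598.5,-7.1,-.19,72)),("long",("long",559.7,-180,-.03,54)),("clipped",("clipped",467,-360.5,-.11,72)),
("stack",("clipped",468.4,370.3,-.228,72))]]
t[1]=draw(*D["bored"],[("bored",598.5,-7.1,-.19,72)],C,1.6)
c,s=np.cos(.23),-np.sin(.23)
t.append(draw(*D["stack"],[("rounded",540.9-75*c,351.2-75*s,-.23,54),("long",582.4-120*c,341.5-120*s,-.233,18)],C,1.6))
cv2.imwrite("pics/fit.png",cv2.resize(np.vstack([np.hstack(t[:3]),np.hstack(t[3:])]),(720,600)))
E
```

```text
(no output)
```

View pics/fit.png

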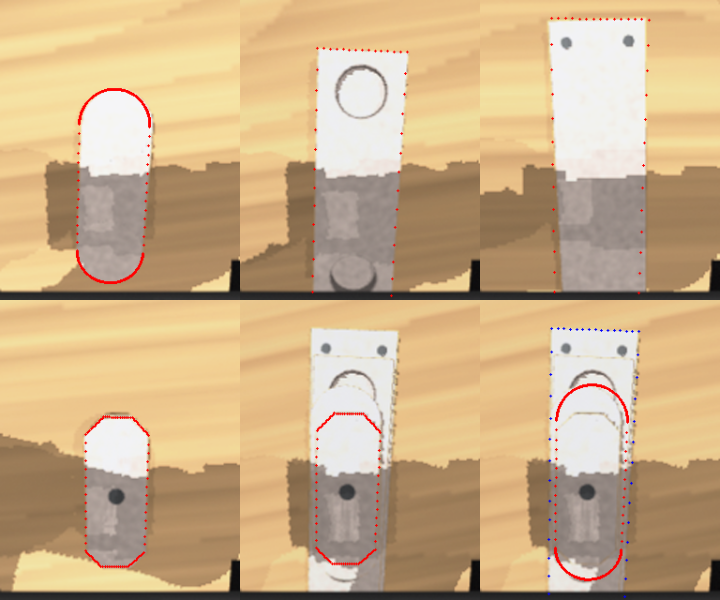

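Fits agree with the images to about 2 mm. Now I pick the clipped block and place it.

```bash
cat >> h.py <<'E'
PILE={"long":(559.7,-180,-.02,54),"bored":(598.5,-7.1,-.19,72),"rounded":(570.7,186.6,-.165,54),"clipped":(467,-360.5,-.11,72)}
W={"long":68,"bored":60,"rounded":52,"clipped":44}
def look(x,y,yaw,tag=None):
    bot.move_ptp([x,y,230],quat(yaw)); bot.pause(.25); s=bot.read_state(); im=bot.camera("wrist")
    if tag: pickle.dump((s,im),open(tag+".pkl","wb"))
    return s,im
def pick(k,x,y,yaw,z):
    g=z+3.5
    bot.move_gripper(min(88,W[k]+24)); bot.move_ptp([x,y,max(z+60,120)],quat(yaw)); bot.line_to([x,y,z+25],150); bot.line_to([x,y,g],50); bot.pause(.2)
    s=bot.read_state(); print("at",s["tcp_pos"].round(1),s["contact_force"].round(1))
    bot.move_gripper(W[k]-6,25); bot.pause(.2)
    s=bot.read_state(); print("grip",s["width"],s["finger_force"],s["tcp_pos"].round(1))
    bot.line_to([x,y,g+20],50); bot.line_to([x,y,210],200)
    s=bot.read_state(); print("held",s["width"],s["finger_force"],s["contact_force"].round(1),s["t"])
def place(k,dx=0):
    x,y,yaw,z=PILE[k]; x+=dx*np.cos(yaw); y+=dx*np.sin(yaw); g=z+3.5+1
    bot.move_ptp([x,y,210],quat(yaw)); bot.line_to([x,y,g+20],150); bot.line_to([x,y,g],25); bot.pause(.3)
    s=bot.read_state(); print("down",s["tcp_pos"].round(1),s["contact_force"].round(1),s["width"])
    bot.move_gripper(min(88,W[k]+14)); bot.pause(.2); bot.line_to([x,y,g+40],100)
    print("t",bot.read_state()["t"])
E
python3 - <<'E'
from h import *
pick("clipped",468.4,370.3,-.228,54)
s=bot.read_state()
if s["width"]>40:
    place("clipped")
    a=look(467,-360,-.11,"l1c"); b=look(465,365,-.22,"l1s")
    cv2.imwrite("pics/c1.png",np.hstack([draw(*a,[("clipped",467,-360.5,-.11,90)],(200,50,350,260),2.6),draw(*b,[],(200,60,350,270),2.6)]))
E
```

```text
at [468.5 370.5  57.8] [-0.7  0.9  0.3]
grip 43.66161853429854 24.98646765947342 [468.4 370.3  57.6]
held 43.89550433085618 24.987501204013824 [-0.8 -0.1 -0.8] 12.6833
down [ 467.1 -360.5   76.7] [ 0.4 -0.1 -0.3] 43.62891719512521
t 18.7
```

View pics/c1.png

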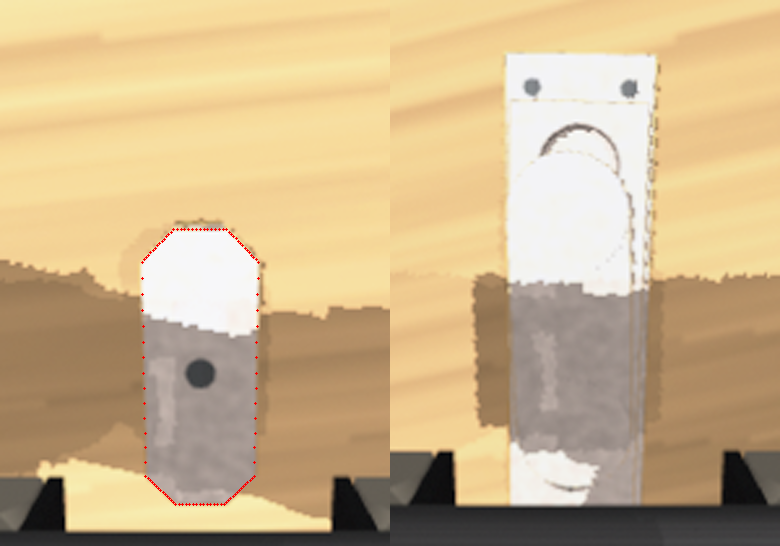

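The clipped board sits right on its outline. Stack: rounded apex at about (568,150), side edges at (510,235) and (631,235), bored end edge from (512,100) to (655,103).

```bash
python3 - <<'E'
from h import *
s,im=pickle.load(open("l1s.pkl","rb")); cw=cam2world("wrist",s)
f=lambda pts,z:unproj(cw,[((x-390)/2.6+200,y/2.6+60) for x,y in pts],z)[:,:2]
a=f([(568,150),(510,220),(631,220),(511,410),(628,410)],54)
print(a, np.linalg.norm(a[1]-a[2]),[np.arctan2(*(a[i]-a[j])[::-1]) for i,j in((1,3),(2,4))])
yaw=-.225; u=np.array([np.cos(yaw),np.sin(yaw)]); n=np.array([-u[1],u[0]])
mid=(a[1]+a[2])/2; c=u*(a[0]@u-75)+n*(mid@n); print("c",c)
b=f([(512,100),(655,103)],36); print("bored",b,np.linalg.norm(b[0]-b[1]))
o=draw(s,im,[("rounded",*c,yaw,54),("bored",*(b.mean(0)-95*u),yaw,36)],(200,60,350,270),2.6)
cv2.imwrite("pics/r1.png",o)
E
```

```text
[[541.77681227 356.02572626]
 [519.23250965 386.46260078]
 [507.96375111 336.43158766]
 [437.46554364 406.47514385]
 [425.92207371 355.07850102]] 51.28437571760861 [np.float64(-0.24003231731162128), np.float64(-0.223489090550692)]
c [468.44367363 371.78183722]
bored [[568.16298774 375.23075641]
 [553.3837731  315.20503508]] 61.81838242342183
```

View pics/r1.png

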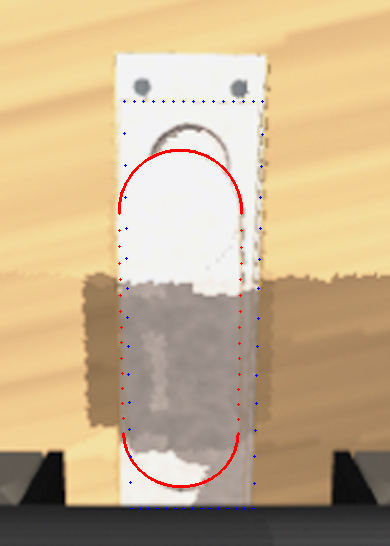

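The rounded fit matches both ends, so I go on.

```bash
python3 - <<'E'
from h import *
pick("rounded",468.4,371.8,-.23,36)
s=bot.read_state()
if s["width"]>48:
    place("rounded")
    a=look(571,184,-.165,"l2r"); b=look(465,368,-.23,"l2s")
    x,y,w,z=PILE["rounded"]
    cv2.imwrite("pics/c2.png",np.hstack([draw(*a,[("rounded",x,y,w,z+18)],(200,50,350,260),2.6),draw(*b,[],(200,60,350,270),2.6)]))
E
```

```text
at [468.5 371.9  39.7] [1.  0.6 0.3]
grip 51.944194841730905 24.805000126361847 [468.4 371.8  39.6]
held 51.95679352527396 24.81634944677353 [ 0.3 -0.7 -0.9] 26.9833
down [570.7 186.7  58.6] [ 0.7 -0.  -0.1] 51.82659429300557
t 31.3917
```

View pics/c2.png

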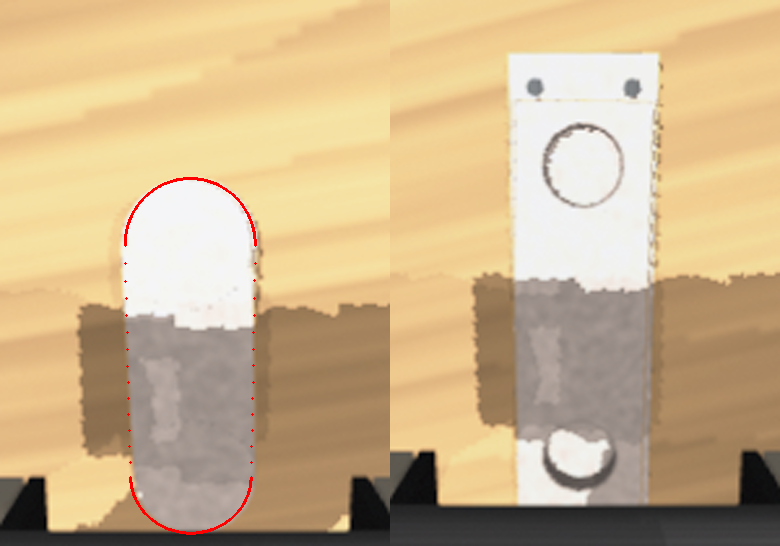

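The rounded board sits on its outline. The bored board's holes are at (583,166) and (580,455), and the long board's far corners at (508,54) and (660,54).

```bash
python3 - <<'E'
from h import *
s,im=pickle.load(open("l2s.pkl","rb")); cw=cam2world("wrist",s)
f=lambda pts,z:unproj(cw,[((x-390)/2.6+200,y/2.6+60) for x,y in pts],z)[:,:2]
h=f([(583,166),(580,455),(513,100),(658,102)],36); v=h[0]-h[1]; yaw=np.arctan2(v[1],v[0]); u=np.array([np.cos(yaw),np.sin(yaw)])
e=(h[2]+h[3])/2-95*u; c=(h[0]+h[1])/2
print("sep",np.linalg.norm(v),"yaw",yaw,"c",c,"c from hole1",h[0]-68*u,"c from end",e)
x=(h[0]-68*u+e)/2
if abs(np.linalg.norm(v)-136)<6 and np.linalg.norm(e-c)<6:
    pick("bored",*x,-.23 if abs(yaw+.23)<.03 else yaw,18)
    if bot.read_state()["width"]>56:
        place("bored")
        a=look(597,-7,-.19,"l3b"); b=look(465,368,-.23,"l3s")
        px,py,w,z=PILE["bored"]
        cv2.imwrite("pics/c3.png",np.hstack([draw(*a,[("bored",px,py,w,z+18)],(200,50,350,260),2.6),draw(*b,[],(200,60,350,270),2.6)]))
E
```

```text
sep 134.76964131483103 yaw -0.24400505665102337 c [469.10966151 369.47452899] c from hole1 [468.5127049  369.62315077] c from end [468.71917049 368.7587654 ]
at [468.7 369.3  21.7] [ 0.8 -0.7 -0.2]
grip 59.408645856810985 24.944361448287964 [468.6 369.2  21.6]
held 60.03464641960964 24.947860836982727 [-0.1  0.3 -1.6] 38.25
down [598.6  -7.1  76.6] [ 0.1 -0.3 -1. ] 59.78043406196764
t 43.1583
```

View pics/c3.png

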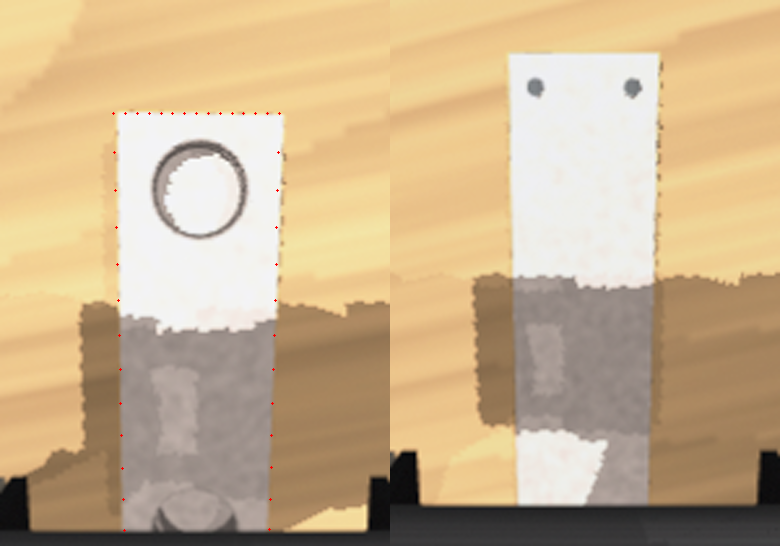

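Bored board is within about 2 mm. The long board's far corners are at (508,54) and (660,54), screw holes at (535,87) and (632,87).

```bash
python3 - <<'E'
from h import *
s,im=pickle.load(open("l3s.pkl","rb")); cw=cam2world("wrist",s)
f=lambda pts,z:unproj(cw,[((x-390)/2.6+200,y/2.6+60) for x,y in pts],z)[:,:2]
h=f([(508,54),(660,54),(535,87),(632,87),(517,500),(648,500)],18)
yaw=np.mean([np.arctan2(*(h[i]-h[j])[::-1]) for i,j in((0,4),(1,5))]); u=np.array([np.cos(yaw),np.sin(yaw)])
c=(h[0]+h[1])/2-120*u; c2=(h[2]+h[3])/2-105*u
print("W",np.linalg.norm(h[0]-h[1]),np.linalg.norm(h[4]-h[5]),"yaw",yaw,"c",c,c2)
if np.linalg.norm(c-c2)<5 and abs(yaw+.235)<.03:
    pick("long",*c,yaw,0)
    if bot.read_state()["width"]>64:
        place("long")
        a=look(558,-179,-.02,"l4l"); b=look(480,-179,-.02,"l4n")
        px,py,w,z=PILE["long"]
        cv2.imwrite("pics/c4.png",np.hstack([draw(*q,[("long",px,py,w,z+18)],(200,10,350,265),2.3) for q in(a,b)]))
E
```

```text
W 68.224415204992 67.48289513380588 yaw -0.23636911085338866 c [465.55969688 369.74759792] [466.37281127 369.7284266 ]
at [465.7 369.9   3.7] [-0. -0. -0.]
grip 67.3248720373699 25.00002533197403 [465.6 369.8   3.6]
held 67.94647493323943 24.99956488609314 [-0.7  0.4 -2.7] 50.6583
down [ 559.8 -180.    58.6] [ 0. -1. -2.] 67.63586495996583
t 56.2167
```

View pics/c4.png

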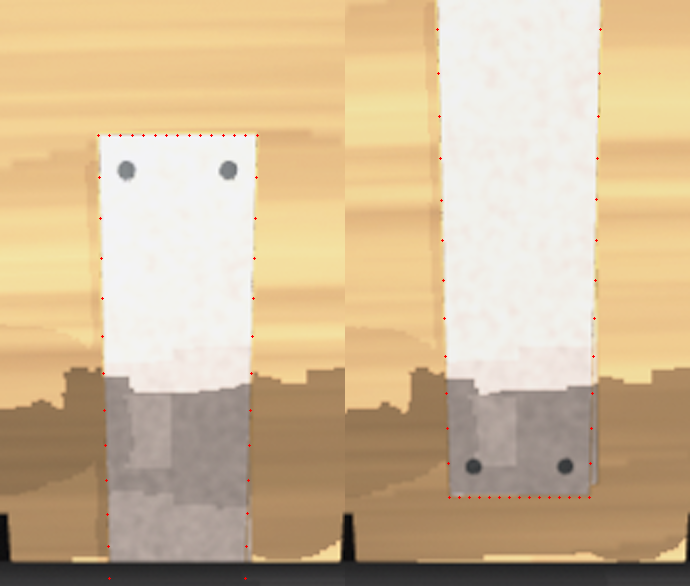

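The long board is on its outline, and the pile shows only a thin sliver at the near end. I back off and take one global look.

```bash
python3 - <<'E'
from h import *
bot.move_ptp([460,330,250],quat(-.2)); bot.pause(.3)
im=bot.camera("top"); cv2.imwrite("pics/end.png",cv2.resize(im[90:310,210:500,::-1],None,fx=2.7,fy=2.7,interpolation=cv2.INTER_CUBIC))
E
```

```text
(no output)
```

View pics/end.png

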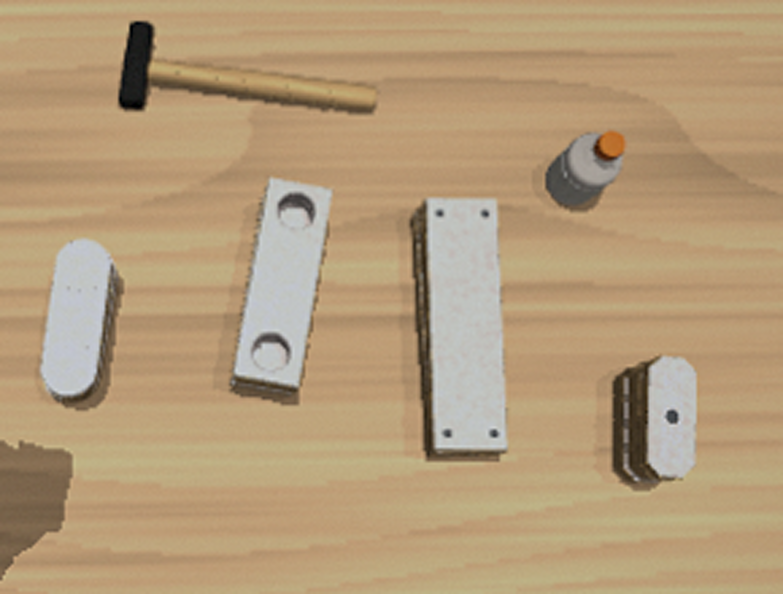

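All four boards lie flat and square on their own piles: rounded (78,320), bored (283,285), long (462,325) and clipped (671,417).

```bash
python3 -c "
from plant import bot
print(bot.read_state()['t'], bot.close_job())"
```

```text
the job is handed in; nothing more can be done
60.0167 None
```

I placed all four boards flat on their matching piles, within about 2–3 mm by the camera images, and handed the job in at 60 s; the hand-in returned no verdict.

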